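# Build up the conveyor's slip clutch on its hub

## Task

Build up the bottle conveyor's slip clutch on the steel hub that stands clamped in the blue vice: first the bronze bush over the thick part of the hub, then, round the bush, the dark lining ring and on it the double-row sprocket, then the steel pressure plate, and last the clamp collar on the hub's thin nose. Lower each part on the way up it lies now, without letting it drop; in the end all five must be fully home, flat on one another and let go.

Things in the scene. Friction and masses are not known exactly. Their poses are not given: they have to be found in the camera images.
- hub_seat (a point): Steel clutch hub, clamped upright and immovable between the jaws of a blue drill vice (62 x 146 mm, 42 mm high). This point lies on the hub's axis on the upper face of its flange (flange 64 mm across, 8 mm thick), the seat of the stack, 54 mm above the work surface; z is up. From the flange rises a barrel 32 mm across to 32 mm above the seat, a cone to 36 mm, a thin nose 24 mm across to 51 mm, and a cone that ends 17 mm across at 56 mm.
- bronze_bush_mid (a point): Plain bronze-brown bush: outside 44 mm (upper rim bevelled to 38 mm over its top 4 mm), bore 35.2 mm, 23 mm high, 70 g, lying on the work surface bevel up. This point lies on its axis, half-way up; z is its axis. Goes on the barrel and stands on the flange, its middle then 11.5 mm above the seat.
- lining_ring_mid (a point): Flat dark-brown friction lining ring (a thin steel ring faced with lining on both sides) with six brass rivet heads: outside 60 mm, bore 47 mm, 10 mm thick, 60 g, lying flat. This point lies on its axis, half-way up; z is its axis. Goes round the bush down to the flange, its middle then 5 mm above the seat.
- sprocket_mid (a point): Blackened chain sprocket with two rows of 20 teeth: 65 mm over the teeth, bore 47 mm, 16 mm thick, about 200 g, lying flat. This point lies on its axis, half-way up; z is its axis. Goes round the bush on the lining ring, its middle then 18 mm above the seat.
- pressure_plate_mid (a point): Bright steel pressure plate, a thick disc with six small marks round its hole and a dark lining bonded underneath: outside 58 mm, bore 35.2 mm, 12 mm thick, about 160 g, lying flat. This point lies on its axis, half-way up; z is its axis. Goes over the barrel on the sprocket, its middle then 32 mm above the seat.
- clamp_collar_mid (a point): Aluminium clamp collar, a small ring with one slit: outside 42 mm, bore 27 mm, 12 mm thick, 80 g, lying flat. (Not the white roll of thread tape, 54 mm across and 15 mm high, that lies among the parts.) This point lies on its axis, half-way up; z is its axis. Goes over the thin nose on the pressure plate, its middle then 44 mm above the seat.
- filler_column (a point): Only an obstacle: the foot of the bottle filler's upright column (about 50 x 50 mm, 1.2 m tall, fixed, on a base plate of 190 x 120 mm). Its filling arm reaches away to the left, 0.3 to 0.55 m above the drip tray, so bring the arm in on the robot's side of it.
There are look-alikes about, which are no part of the job. What is shaped like the part that bears clamp_collar_mid but green is not meant.

How it is judged:
By the outcome, as a careful person would: the job done as asked, in the order asked, and still so for the second after the job is handed in, with the robot touching nothing.
It also fails if it takes over 115 s, if anything falls off the work surface, if the arm or the gripper's body presses on something with over 40 N, if the wrist force passes 120 N, or if a joint passes its speed limit or range.

## Robot

A 6-joint arm with a two-finger parallel gripper is mounted at the origin on a cart in front of the work surface, level with it; the furniture and walls round the work are solid. World frame = base frame: x ahead of the robot, y to its left, z up, the work surface at z = 0. Lengths are in m, angles in degrees, forces in N, time in s.
With the tool pointing down it reaches from about 0.25 to 0.725 m from the base axis. Payload 9.7 kg.
Tool frame: the origin (TCP) lies at the very end of the fingers, on their centre line; the grasp point (between the pads) lies 19 mm behind it (bot.grip_point_offset is the distance from the TCP to the grasp point, in m); y points along the fingers, x is the direction in which the jaws open and shut, and the axes are right-handed (so a half turn about y gives the same grasp; the last joint's range is limited). The gripper opens to 85 mm and grips with 20 to 120 N. Pads are 22 mm wide; open, the fingers measure 114 mm over their backs; the gripper's body (76 mm by 85 mm) begins 54 mm behind the grasp point. The pads swing forward as they close: fully open they stand 13 mm farther back than shut.
Start: joints at [76.261, 4.979, 10.078, 95.1, 0, 90], TCP at [0.131, 0.534, 0.231] pointing down, gripper open.
Joint ranges: [-179.16, 179.16], [-48.56, 103.87], [-65.8, 70.77], [-126.05, 130.52], [-82.76, 87.17], [-180, 180]. Speed limits (degrees/s): [127.2, 127.2, 147.25, 180, 180, 180].

## Interface

Orientations are given as [roll, pitch, yaw] about the fixed x, y, z axes, in that order (R = Rz(yaw) Ry(pitch) Rx(roll)).
In Python, from workcell import bot gives the robot as it stands.
- The arm moves only by the shell command python3 -m inch 'ROWS' [FORCE]. ROWS is JSON, a list of rows, each a list of 3 entries, a list of its own where there are three numbers: the shift along the tool's x, y, z in mm, then the turn, a rotation vector about the tool's x, y, z in rad, then the finger opening in mm, from 0 to 85.4. In form: [[[x, y, z], [ax, ay, az], grip], ...]. A call has 1 to 20 rows; each row is the pose to reach, as a shift and turn from the pose measured when the call began, along the tool's axes at that moment; what a row does not reach only later rows make up. A row lasts 1/10 s, in which the tool goes at most 50 mm and 8.59 degrees, less where a joint would pass 70% of its speed; a pose out of reach is approached as far as the arm can. A call with a gripper value outside its range is refused whole. The fingers move at their own pace and stop on an object; FORCE is the grip in N (left out, the last holds). Time passes only in rows, so rows that repeat a pose let the fingers close. It gives the time, the measured TCP pose, the force and the opening at its end, in the units of the state.
- bot.get_obs(): the state, without advancing time (a new reading comes with each control period).
- bot.camera(name): name is "scene" or "top" or "wrist"; returns a dict with "frame" (480x640x3 uint8, red, green, blue), "mtx" (3x3 intrinsics, pixels), "origin" and "orientation" of the camera in the world. Camera axes: x right, y down, z forward; pixel columns grow to the right and rows downward; lengths in m; the calibration is good to about 2 mm. A picture is of the moment at which its call begins. There is no depth.
- bot.job_done(): hands the job in, once; it reports no verdict.
Trained networks look in a picture, given as the dict that the camera call returned (one of the last four; its "shot" number tells which), for a name from the list of things; names that differ only in an ending like _2 or _b are one class to them, and where a whole thing is asked for, a point or a joint stands for the part that bears it (a point fixed in the world has none). Each returns a list of dicts, best first, with "confidence" (0 to 1); they miss things now and then, are a little off and sometimes report something else, mostly with a low value. They report only what shows in the picture. A call takes as long as a camera call. They do not tell look-alikes from the thing itself.
- bot.search_frame(picture, name): "box" ([left, top, right, bottom] in pixels, round what is visible of it).
- bot.cut_out(picture, name): "region" (480x640 bool, what is visible of it) and "box" ([left, top, right, bottom] in pixels, round what is visible of it).
The state is a dict: "time": time; "q": joint angles; "qd": joint speeds; "joint_efforts": joint torques, N m; "ee_pos": TCP position; "tcp_rot": TCP orientation; "wrist_force": force on the tool from outside, world axes, zero at the start; "torque": the same for the moment, N m; "opening": finger opening in m.
Only numpy, scipy, OpenCV 4.12 (cv2) and the standard library are available. Lean on these libraries where they do the work, as an engineer would, in place of code of your own. Each camera call takes 0.05 s, during which the arm holds its last target. There are 200 camera calls.

## Working session

There is one attempt and no reset: what is moved stays moved. The work goes in short steps, Python scripts to look and compute and a shell command to move; the robot and the scene stay as the last step left them, time stands still between calls to the robot, and variables do not carry over. Pictures are saved under pics/ and viewed, about 12 in all and at most 16, crops included, and the job is handed in when it is done.

```bash
ls; mkdir -p pics
cat > h.py <<'E'
import numpy as np, cv2, json
from workcell import bot
from scipy.spatial.transform import Rotation as R
def rot(o):
    o=np.array(o,float)
    return o if o.shape==(3,3) else R.from_euler('xyz',o,degrees=True).as_matrix()
def ray(p,uv):
    d=rot(p['orientation'])@np.linalg.inv(p['mtx'])@np.array([uv[0],uv[1],1.])
    return np.array(p['origin'],float),d
def atz(p,uv,z):
    o,d=ray(p,uv); return o+d*(z-o[2])/d[2]
def proj(p,X):
    c=rot(p['orientation']).T@(np.array(X)-np.array(p['origin'])); v=np.array(p['mtx'])@c; return v[:2]/v[2]
def tri(rs):
    A=0;b=0
    for o,d in rs:
        d=d/np.linalg.norm(d);M=np.eye(3)-np.outer(d,d);A=A+M;b=b+M@o
    return np.linalg.solve(A,b)
def save(p,n): cv2.imwrite('pics/'+n,p['frame'][...,::-1])
E
python3 - <<'E'
from h import *
N=['hub_seat','bronze_bush_mid','lining_ring_mid','sprocket_mid','pressure_plate_mid','clamp_collar_mid','filler_column']
for c in ['scene','top','wrist']:
    p=bot.camera(c); save(p,c+'0.png')
    print(c,np.round(p['origin'],3),np.round(p['orientation'],3).tolist(),np.round(p['mtx'],1).tolist())
    for n in N:
        print(n,[(np.round(d['box']).tolist(),round(d['confidence'],2)) for d in bot.search_frame(p,n)[:4]])
print(bot.get_obs())
E
```

```text
pics
scene [-0.135 -0.417  0.992] [-136.466, -0.696, -53.905] [[603.0, 0.0, 317.4], [0.0, 603.0, 239.1], [0.0, 0.0, 1.0]]
hub_seat [([247.0, 225.0, 276.0, 262.0], 0.75)]
bronze_bush_mid [([389.0, 289.0, 413.0, 314.0], 0.9)]
lining_ring_mid [([334.0, 274.0, 360.0, 296.0], 0.83)]
sprocket_mid [([346.0, 329.0, 381.0, 362.0], 0.97)]
pressure_plate_mid []
clamp_collar_mid [([174.0, 210.0, 194.0, 227.0], 0.76), ([300.0, 307.0, 320.0, 328.0], 0.49)]
filler_column []
top [0.417 0.086 1.083] [-172.379, 1.493, -89.875] [[518.5, 0.0, 301.2], [0.0, 518.5, 240.7], [0.0, 0.0, 1.0]]
hub_seat [([250.0, 255.0, 284.0, 287.0], 0.77)]
bronze_bush_mid [([398.0, 219.0, 422.0, 242.0], 0.56)]
lining_ring_mid [([335.0, 222.0, 371.0, 253.0], 0.85)]
sprocket_mid [([397.0, 277.0, 427.0, 311.0], 0.84), ([251.0, 252.0, 286.0, 286.0], 0.68)]
pressure_plate_mid [([329.0, 170.0, 355.0, 199.0], 0.82)]
clamp_collar_mid [([342.0, 285.0, 362.0, 306.0], 0.74), ([147.0, 264.0, 172.0, 284.0], 0.49)]
filler_column []
wrist [0.062 0.55  0.374] [164.133, 0.095, 76.3] [[420.0, 0.0, 326.7], [0.0, 420.0, 239.4], [0.0, 0.0, 1.0]]
hub_seat []
bronze_bush_mid []
lining_ring_mid []
sprocket_mid []
pressure_plate_mid []
clamp_collar_mid []
filler_column []
{'time': 1.2, 'q': array([ 7.62613806e+01,  4.97864526e+00,  1.00795813e+01,  9.50993641e+01,
       -4.18760909e-04,  8.99998198e+01]), 'qd': array([ 0.06881131, -0.02348602, -0.07540791, -0.0063767 ,  0.01494324,
       -0.0904608 ]), 'joint_efforts': array([-3.35854374e-04, -5.20102501e+01,  4.64858580e+01,  1.97900379e-03,
       -5.25404710e-05,  1.36861328e-06]), 'ee_pos': array([0.13062448, 0.53426904, 0.23129884]), 'tcp_rot': array([-9.00004188e+01, -1.57198179e-03,  7.62615608e+01]), 'wrist_force': array([-0.195877  , -0.21825412,  0.37780338]), 'torque': array([ 0.02510088, -0.02823666,  0.01147913]), 'opening': 0.08558835112070914}
```

View pics/top0.png

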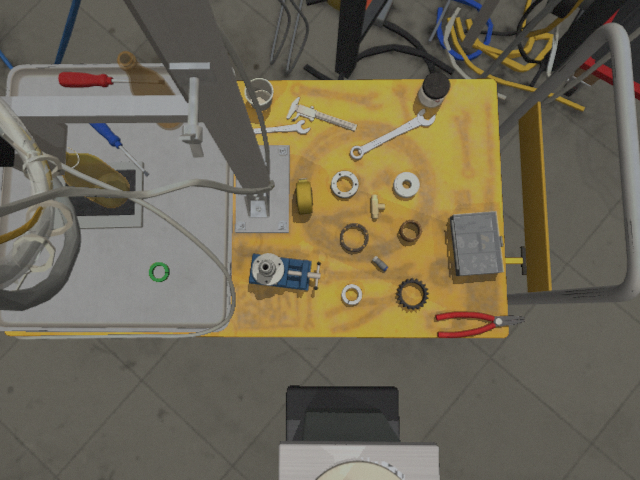

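View pics/scene0.png

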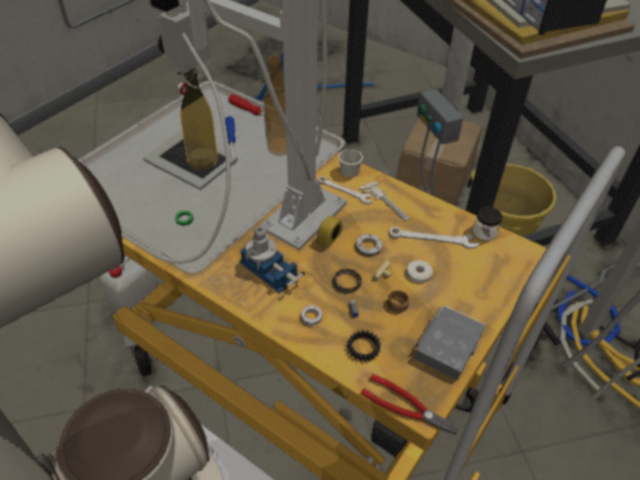

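Run:
```python
from h import *
t=bot.camera('top'); s=bot.camera('scene')
px={'bush':((410,230.5),(401,301.5)),'lining':((354,237.5),(347,284.5)),'sprocket':((412,294),(363.5,345.5)),'plate':((344,184.5),(369.5,245)),'collar':((352,295),(311,316)),'hub(nose top)':((267,268),(261,229))}
for n,(a,b) in px.items():
    X=tri([ray(t,a),ray(s,b)]); print(n,X.round(3),'atz.006/.1',atz(t,a,.006).round(3),atz(t,a,.11).round(3),atz(s,b,.006).round(3), 'r',np.hypot(*X[:2]).round(3))
print(atz(t,(258,205),0).round(3))
```

```text
bush [ 0.585 -0.115  0.008] atz.006/.1 [ 0.582 -0.113  0.006] [ 0.566 -0.094  0.11 ] [ 0.589 -0.117  0.006] r 0.596
lining [ 0.57   0.003 -0.008] atz.006/.1 [0.568 0.004 0.006] [0.553 0.012 0.11 ] [ 0.56  -0.003  0.006] r 0.57
sprocket [ 0.451 -0.114  0.009] atz.006/.1 [ 0.45  -0.114  0.006] [ 0.447 -0.094  0.11 ] [ 0.453 -0.114  0.006] r 0.465
plate [0.683 0.022 0.006] atz.006/.1 [0.681 0.024 0.006] [0.656 0.03  0.11 ] [0.684 0.021 0.006] r 0.683
collar [0.448 0.009 0.007] atz.006/.1 [0.448 0.01  0.006] [0.445 0.017 0.11 ] [0.449 0.01  0.006] r 0.448
hub(nose top) [0.496 0.174 0.117] atz.006/.1 [0.504 0.186 0.006] [0.495 0.176 0.11 ] [0.578 0.247 0.006] r 0.526
[0.639 0.207 0.   ]
```

```bash
python3 -m inch '[[[-423,0,-309],[0,-1.811,0],85],[[-423,0,-309],[0,-1.811,0],85],[[-423,0,-309],[0,-1.811,0],85],[[-423,0,-309],[0,-1.811,0],85],[[-423,0,-309],[0,-1.811,0],85],[[-423,0,-309],[0,-1.811,0],85],[[-423,0,-309],[0,-1.811,0],85],[[-423,0,-309],[0,-1.811,0],85],[[-423,0,-309],[0,-1.811,0],85],[[-423,0,-309],[0,-1.811,0],85],[[-423,0,-309],[0,-1.811,0],85],[[-423,0,-309],[0,-1.811,0],85],[[-423,0,-309],[0,-1.811,0],85],[[-423,0,-309],[0,-1.811,0],85],[[-423,0,-309],[0,-1.811,0],85]]'; python3 -c "
from h import *
o=bot.get_obs();print(o['q'].round(1))"
```

```text
time: 2.8
ee_pos: [0.3304, 0.0494, 0.2313]
tcp_rot: [-90.0, 0.0, -179.9]
wrist_force: [0.9, -0.2, 0.0]
opening: 0.0851
[  8.5 -24.3 -15.2  99.1   0.  -81.6]
```

```bash
python3 -m inch '[[[-166,20,-125],[0,0,0],85],[[-166,20,-125],[0,0,0],85],[[-166,20,-125],[0,0,0],85],[[-166,20,-125],[0,0,0],85],[[-166,20,-125],[0,0,0],85],[[-166,20,-125],[0,0,0],85],[[-166,20,-125],[0,0,0],85],[[-166,20,-125],[0,0,0],85]]'
cat >> h.py <<'E'
def look(name,*things):
    p=bot.camera('wrist'); save(p,name)
    for n in things:
        for d in bot.cut_out(p,n)[:2]:
            m=np.array(d['region'],np.uint8)
            cs,_=cv2.findContours(m,cv2.RETR_EXTERNAL,cv2.CHAIN_APPROX_NONE)
            c=max(cs,key=cv2.contourArea); e=cv2.fitEllipse(c)
            print(n,round(d['confidence'],2),np.round(d['box']),'ell',np.round(e[0],1),np.round(e[1],1),round(e[2]))
    return p
E
python3 -c "
from h import *
p=look('hub1.png','hub_seat');print(p['origin'],p['orientation'])"
```

```text
time: 3.6
ee_pos: [0.4955, 0.174, 0.2125]
tcp_rot: [-90.0, 0.1, 180.0]
wrist_force: [0.2, -0.0, 0.2]
opening: 0.085
hub_seat 0.9 [281. 183. 370. 267.] ell [324.5 225.2] [83.5 85. ] 94
[0.49428066 0.1042965  0.35516081] [ 1.64182852e+02  5.02971680e-02 -1.79988448e+02]
```

View pics/hub1.png

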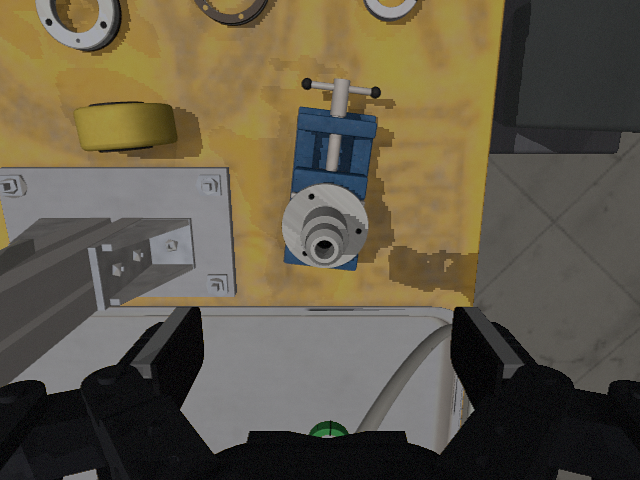

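Run:
```python
from h import *
p=bot.camera('wrist')
c=p['frame'][170:280,270:380]
cv2.imwrite('pics/hubz.png',cv2.resize(c,None,fx=5,fy=5,interpolation=cv2.INTER_CUBIC)[...,::-1])
for uv,z in [((325.5,225.2),.054),((325,246.5),.110)]: print(atz(p,uv,z).round(4))
for z in [.054,.09,.105,.110]:print(z,proj(p,[.496,.176,z]).round(1))
```

```text
[0.4957 0.1787 0.054 ]
[0.4958 0.1782 0.11  ]
0.054 [325.1 221.6]
0.09 [324.8 234.4]
0.105 [324.7 240.7]
0.11 [324.6 243. ]
```

View pics/hubz.png

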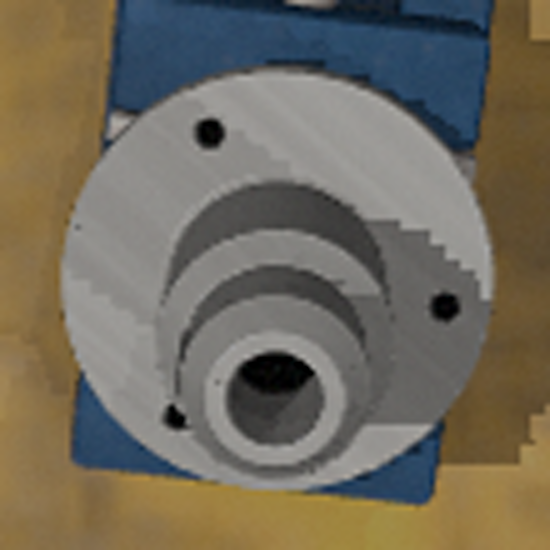

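```bash
python3 -m inch '[[[-90,20,289],[0,0,0],85],[[-90,20,289],[0,0,0],85],[[-90,20,289],[0,0,0],85],[[-90,20,289],[0,0,0],85],[[-90,40,289],[0,0,0],85],[[-90,83,289],[0,0,0],85],[[-90,83,289],[0,0,0],85],[[-90,83,289],[0,0,0],85],[[-90,83,289],[0,0,0],85],[[-90,83,289],[0,0,0],85]]'
cat >> h.py <<'E'
def rim(p,name,z,band=None):
    """centre of bore/outer from cut_out mask: outer contour min circle + holes"""
    out=[]
    for d in bot.cut_out(p,name)[:2]:
        m=np.array(d['region'],np.uint8)
        cs,hh=cv2.findContours(m,cv2.RETR_CCOMP,cv2.CHAIN_APPROX_NONE)
        for c,h in zip(cs,hh[0]):
            if len(c)<40: continue
            e=cv2.fitEllipse(c); X=atz(p,e[0],z)
            mm=np.array(e[1])*np.linalg.norm(X-p['origin'])/p['mtx'][0][0]*1000
            print(name,round(d['confidence'],2),'hole' if h[3]>=0 else 'outer',np.round(e[0],1),np.round(e[1],1),'X',X.round(4),'diam mm',mm.round(1))
            out.append((h[3]>=0,e[0],X))
    return out
E
python3 -c "
from h import *
p=bot.camera('wrist');save(p,'bush1.png');rim(p,'bronze_bush_mid',.023)"
```

```text
time: 4.75
ee_pos: [0.5862, -0.1143, 0.1313]
tcp_rot: [-90.0, 0.2, -180.0]
wrist_force: [-0.5, 0.4, 0.4]
opening: 0.0852
bronze_bush_mid 0.65 outer [335.7 235.4] [68.9 72.8] X [ 0.5799 -0.1155  0.023 ] diam mm [42.7 45.1]
bronze_bush_mid 0.65 hole [335.7 234.2] [44.2 52.3] X [ 0.5799 -0.1163  0.023 ] diam mm [27.3 32.4]
```

View pics/bush1.png

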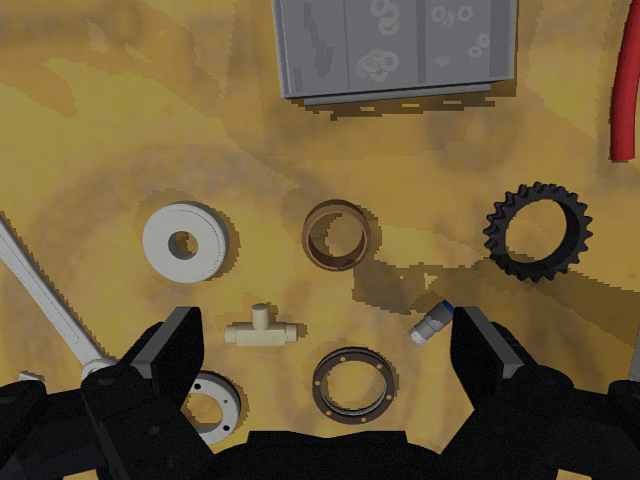

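```bash
python3 -m inch '[[[6,45,1.4],[0,0,0],85],[[6,45,1.4],[0,0,0],85],[[6,45,1.4],[0,0,0],85]]'
python3 -c "
from h import *
p=bot.camera('wrist');save(p,'bush2.png');o=rim(p,'bronze_bush_mid',.023)"
```

```text
time: 5.15
ee_pos: [0.5804, -0.1148, 0.087]
tcp_rot: [-90.0, 0.2, -179.9]
wrist_force: [0.4, 0.3, 0.6]
opening: 0.0849
bronze_bush_mid 0.92 outer [326.1 258. ] [81.7 84.9] X [ 0.5797 -0.116   0.023 ] diam mm [42.4 44. ]
bronze_bush_mid 0.92 hole [326.2 256.1] [49.9 61.8] X [ 0.5797 -0.117   0.023 ] diam mm [25.8 32. ]
```

```bash
python3 -m inch '[[[0,45,1],[0,0,0],85],[[0,84,1],[0,0,0],85],[[0,84,1],[0,0,0],85],[[0,84,1],[0,0,0],36],[[0,84,1],[0,0,0],36],[[0,84,1],[0,0,0],36],[[0,84,1],[0,0,0],36],[[0,84,1],[0,0,0],36],[[0,84,1],[0,0,0],36]]' 50
python3 -c "
from h import *
p=bot.camera('wrist');save(p,'bush3.png');o=rim(p,'bronze_bush_mid',.023)"
```

```text
time: 6.15
ee_pos: [0.584, -0.1167, 0.0078]
tcp_rot: [-89.9, 0.7, -179.9]
wrist_force: [-1.5, -0.2, 9.3]
opening: 0.0416
bronze_bush_mid 0.71 outer [326.7 331.3] [122.2 131.8] X [ 0.5827 -0.1181  0.023 ] diam mm [42.1 45.4]
bronze_bush_mid 0.71 hole [326.8 328.5] [59.  86.5] X [ 0.5827 -0.1191  0.023 ] diam mm [20.3 29.7]
```

View pics/bush3.png

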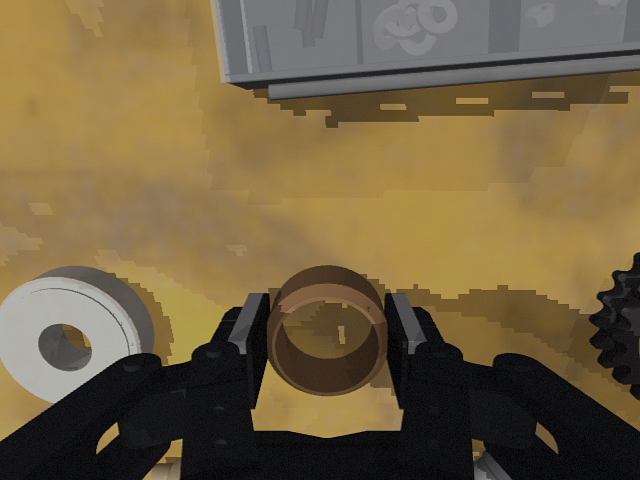

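```bash
python3 -m inch '[[[0,-3,0],[0,0,0],36],[[0,-3,0],[0,0,0],36],[[0,-3,0],[0,0,0],36]]'
```

```text
time: 6.55
ee_pos: [0.5843, -0.1167, 0.0115]
tcp_rot: [-89.9, 0.7, -179.9]
wrist_force: [-0.3, -0.1, -1.1]
opening: 0.0413
```

```bash
python3 -m inch '[[[0,-50,0],[0,0,-0.0122],36],[[0,-100,0],[0,0,-0.0122],36],[[0,-140,0],[0,0,-0.0122],36],[[0,-140,0],[0,0,-0.0122],36],[[0,-140,0],[0,0,-0.0122],36]]'
python3 -c "
from h import *
p=bot.camera('wrist');save(p,'bush4.png');t=bot.get_obs()['ee_pos'];o=rim(p,'bronze_bush_mid',t[2]+.02)
print(proj(p,t),t);s=bot.camera('scene');u=proj(s,t).astype(int);print(u);c=s['frame'][u[1]-60:u[1]+40,u[0]-60:u[0]+60];save({'frame':cv2.resize(c,None,fx=5,fy=5,interpolation=2)},'sc4.png')"
```

```text
time: 7.05
ee_pos: [0.583, -0.1166, 0.1522]
tcp_rot: [-89.9, 0.1, -179.9]
wrist_force: [0.1, 0.2, -1.2]
opening: 0.0413
bronze_bush_mid 0.72 outer [326.7 331.3] [121.9 131.3] X [ 0.5819 -0.1198  0.1706] diam mm [40.9 44. ]
bronze_bush_mid 0.72 hole [326.5 328.7] [59.  86.4] X [ 0.5819 -0.1208  0.1706] diam mm [19.7 28.9]
bronze_bush_mid 0.57 outer [486.4 360.2] [ 7.8 17.8] X [ 0.5284 -0.1093  0.1706] diam mm [2.9 6.6]
[325.53046389 313.6483753 ] [ 0.58231072 -0.11651645  0.15060568]
[407 256]
```

View pics/sc4.png

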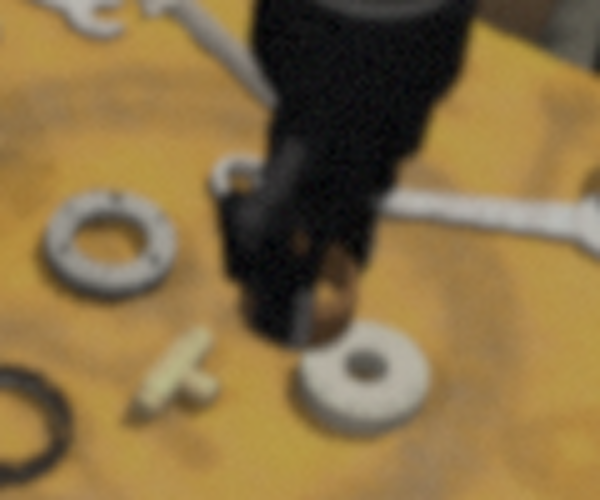

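```bash
cat >> h.py <<'E'
from scipy.optimize import least_squares
TH=np.linspace(0,2*np.pi,90)
def circ(X,r,z): return np.c_[X[0]+r*np.cos(TH),X[1]+r*np.sin(TH),np.full(90,z)]
def silh(p,circles):
    uv=np.array([proj(p,q) for c in circles for q in c]); return np.r_[uv.min(0),uv.max(0)]
def held(p,name,prof,tcp,fixz=None):
    """prof: list of (r, dz from top). fits x,y,ztop of held part to mask extents"""
    d=bot.cut_out(p,name)[0]; m=np.array(d['region']); 
    n,l,s,_=cv2.connectedComponentsWithStats(m.astype(np.uint8)); k=1+np.argmax(s[1:,4]); b=s[k]
    box=np.array([b[0]-.5,b[1]-.5,b[0]+b[2]-.5,b[1]+b[3]-.5])
    f=lambda v: silh(p,[circ(v[:2],r,(v[2] if fixz is None else fixz)-dz) for r,dz in prof])-box
    r=least_squares(f,[tcp[0],tcp[1],tcp[2]+.015])
    print(name,round(d['confidence'],2),'box',box,'X',r.x.round(4),'rel tcp mm',((r.x-tcp)*1000).round(1),'res',r.fun.round(1)); return r.x
E
python3 - <<'E'
from h import *
p=bot.camera('wrist');t=bot.get_obs()['ee_pos'];print(t)
pr=[(.019,0),(.022,.004),(.022,.023)]
held(p,'bronze_bush_mid',pr,t)
for z in [.012,.0152,.018]: held(p,'bronze_bush_mid',pr,t,t[2]+z)
E
```

```text
[ 0.58179448 -0.1163962   0.149582  ]
bronze_bush_mid 0.61 box [267.5 264.5 386.5 395.5] X [ 0.5806 -0.1095  0.1605] rel tcp mm [-1.2  6.9 11. ] res [-1.6  1.6  1.6 -1.5]
bronze_bush_mid 0.61 box [267.5 264.5 386.5 395.5] X [ 0.5806 -0.11    0.1646] rel tcp mm [-1.2  6.4 15. ] res [-2.   1.2  2.  -1.1]
bronze_bush_mid 0.61 box [267.5 264.5 386.5 395.5] X [ 0.5806 -0.1117  0.1646] rel tcp mm [-1.2  4.7 15. ] res [-3.5 -0.2  3.5  0.5]
bronze_bush_mid 0.61 box [267.5 264.5 386.5 395.5] X [ 0.5806 -0.1131  0.1646] rel tcp mm [-1.2  3.3 15. ] res [-4.9 -1.4  4.9  2. ]
```

```bash
python3 -m inch '[[[20,-15,-50],[0,0,0],36],[[85.5,-15,-200],[0,0,0],36],[[85.5,-15,-291],[0,0,0],36],[[85.5,-15,-291],[0,0,0],36],[[85.5,-15,-291],[0,0,0],36],[[85.5,-10,-291],[0,0,0],36],[[85.5,8,-291],[0,0,0],36],[[85.5,8,-291],[0,0,0],36],[[85.5,8,-291],[0,0,0],36],[[85.5,8,-291],[0,0,0],36],[[85.5,8,-291],[0,0,0],36],[[85.5,8,-291],[0,0,0],36]]'
python3 - <<'E'
from h import *
o=bot.get_obs();print(o['ee_pos'],o['tcp_rot'],o['qd'].round(2))
p=bot.camera('wrist');t=bot.get_obs()['ee_pos'];print(t)
pr=[(.019,0),(.022,.004),(.022,.023)]
held(p,'bronze_bush_mid',pr,t,t[2]+.0152)
c=p['frame'][220:440,200:460]; save({'frame':cv2.resize(c,None,fx=3,fy=3,interpolation=2)},'fit1.png')
E
```

```text
time: 8.65
ee_pos: [0.4968, 0.1737, 0.143]
tcp_rot: [-90.0, -0.0, 180.0]
wrist_force: [-0.4, 0.1, -0.3]
opening: 0.0419
[0.49683133 0.173662   0.14301768] [-8.99545452e+01 -2.05038238e-02  1.79997412e+02] [ 0.33  0.02 -0.14 -0.13  0.04  0.03]
[0.49670668 0.17377652 0.1428659 ]
bronze_bush_mid 0.63 box [265.5 265.5 386.5 395.5] X [0.4959 0.1786 0.1579] rel tcp mm [-0.8  4.8 15. ] res [-2.4 -0.6  2.4  0.9]
```

View pics/fit1.png

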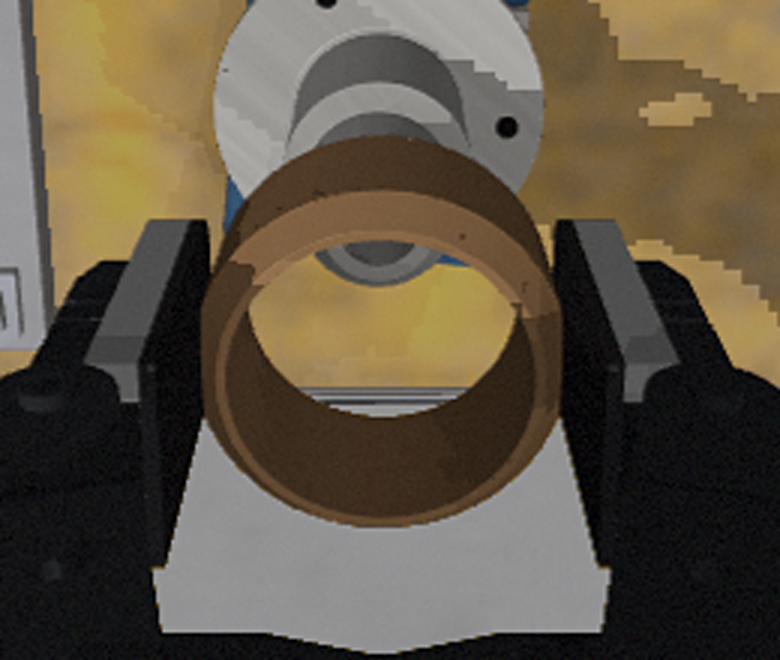

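Run:
```python
from h import *
p=bot.camera('wrist')
hub=(.4957,.179)
print('nose tip bottom row (obs 315.3)',[silh(p,[circ((.4957,y),.0085,.110)])[3].round(1) for y in (.177,.179,.181)])
print('flange left/right (obs 271,381)',silh(p,[circ(hub,.032,.054)]).round(1))
for zt in (.1539,.1579,.1599):
  for y in (.177,.179,.181):
    b=(.4962,y)
    print(zt,y,'bottom bore low row(359.3)',silh(p,[circ(b,.0176,zt-.023)])[3].round(1),'top bore rows(299?,395)',silh(p,[circ(b,.0176,zt)])[[1,3]].round(1),'bore w',silh(p,[circ(b,.0176,zt)])[[0,2]].round(1),'outer bottom top row(265)',silh(p,[circ(b,.022,zt-.023)])[1].round(1))
```

```text
nose tip bottom row (obs 315.3) [np.float64(306.4), np.float64(310.5), np.float64(314.5)]
flange left/right (obs 271,381) [270.8 200.4 381.4 305.8]
0.1539 0.177 bottom bore low row(359.3) 348.2 top bore rows(299?,395) [290.6 381.5] bore w [274.2 375.2] outer bottom top row(265) 256.9
0.1539 0.179 bottom bore low row(359.3) 352.5 top bore rows(299?,395) [296.1 386.3] bore w [274.4 375. ] outer bottom top row(265) 261.8
0.1539 0.181 bottom bore low row(359.3) 356.8 top bore rows(299?,395) [301.5 391.1] bore w [274.6 374.8] outer bottom top row(265) 266.7
0.1579 0.177 bottom bore low row(359.3) 353.4 top bore rows(299?,395) [295.3 388.3] bore w [272.8 376.5] outer bottom top row(265) 260.2
0.1579 0.179 bottom bore low row(359.3) 357.8 top bore rows(299?,395) [301.  393.2] bore w [273.  376.3] outer bottom top row(265) 265.2
0.1579 0.181 bottom bore low row(359.3) 362.1 top bore rows(299?,395) [306.5 398.1] bore w [273.2 376.1] outer bottom top row(265) 270.2
0.1599 0.177 bottom bore low row(359.3) 356.0 top bore rows(299?,395) [297.8 391.8] bore w [272.1 377.2] outer bottom top row(265) 261.9
0.1599 0.179 bottom bore low row(359.3) 360.5 top bore rows(299?,395) [303.5 396.8] bore w [272.3 377. ] outer bottom top row(265) 267.0
0.1599 0.181 bottom bore low row(359.3) 364.9 top bore rows(299?,395) [309.1 401.7] bore w [272.5 376.8] outer bottom top row(265) 272.0
```

Run:
```python
from h import *
p=bot.camera('wrist')
for y in (.177,.179,.181): print(y,'now',silh(p,[circ((.4957,y),.012,.105)])[3].round(1),'obs 315.3')
q=dict(p);q['origin']=[0.49428066,0.1042965,0.35516081];q['orientation']=[164.182852,.0503,-179.9884]
for y in (.177,.178,.179,.180,.181): print(y,'flange rows(182.6,267.6)',silh(q,[circ((.4957,y),.032,.054)]).round(1),'nose24 bottom(265)',silh(q,[circ((.4957,y),.012,.105)])[3].round(1),'tip17',silh(q,[circ((.4957,y),.0085,.110)]).round(1), '(311,236,339,263.6)')
```

```text
0.177 now 308.6 obs 315.3
0.179 now 312.5 obs 315.3
0.181 now 316.4 obs 315.3
0.177 flange rows(182.6,267.6) [281.7 179.5 368.6 264. ] nose24 bottom(265) 260.6 tip17 [310.7 231.  338.7 257.8] (311,236,339,263.6)
0.178 flange rows(182.6,267.6) [281.7 180.9 368.5 265.3] nose24 bottom(265) 262.1 tip17 [310.8 232.6 338.7 259.3] (311,236,339,263.6)
0.179 flange rows(182.6,267.6) [281.8 182.3 368.5 266.5] nose24 bottom(265) 263.6 tip17 [310.8 234.2 338.6 260.9] (311,236,339,263.6)
0.18 flange rows(182.6,267.6) [281.8 183.7 368.4 267.7] nose24 bottom(265) 265.1 tip17 [310.8 235.8 338.6 262.4] (311,236,339,263.6)
0.181 flange rows(182.6,267.6) [281.9 185.  368.4 269. ] nose24 bottom(265) 266.6 tip17 [310.8 237.4 338.6 264. ] (311,236,339,263.6)
```

```bash
python3 -m inch '[[[0,0,-0.8],[0,0,0],36],[[0,12,-0.8],[0,0,0],36],[[0,24,-0.8],[0,0,0],36],[[0,34,-0.8],[0,0,0],36],[[0,42,-0.8],[0,0,0],36],[[0,48,-0.8],[0,0,0],36],[[0,48,-0.8],[0,0,0],36],[[0,48,-0.8],[0,0,0],36]]'
python3 - <<'E'
from h import *
o=bot.get_obs();print(o['ee_pos'],o['wrist_force'],o['torque'])
p=bot.camera('wrist')
c=p['frame'][220:440,200:460]; save({'frame':cv2.resize(c,None,fx=3,fy=3,interpolation=2)},'fit2.png')
E
```

```text
time: 9.65
ee_pos: [0.4965, 0.1749, 0.0947]
tcp_rot: [-89.9, -0.0, -180.0]
wrist_force: [-0.9, 0.4, -0.8]
opening: 0.0414
[0.49647371 0.17488299 0.09474732] [-0.89544696  0.44970714 -0.78464417] [ 0.00820166  0.02368848 -0.01977986]
```

View pics/fit2.png

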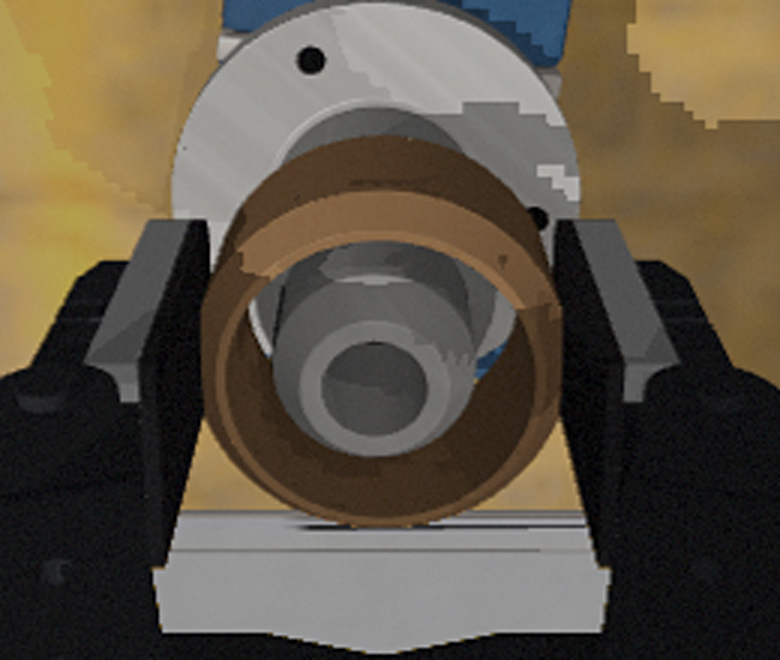

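Run:
```python
from h import *
p=bot.camera('wrist');t=bot.get_obs()['ee_pos'];print(t)
print(atz(p,(325.2,349),.110))
held(p,'bronze_bush_mid',[(.019,0),(.022,.004),(.022,.023)],t,t[2]+.0152)
```

```text
[0.49668788 0.17496456 0.09512579]
[0.49600073 0.18027279 0.11      ]
bronze_bush_mid 0.97 box [266.5 265.5 386.5 395.5] X [0.4956 0.1798 0.1101] rel tcp mm [-1.1  4.8 15. ] res [-3.  -0.7  3.   1. ]
```

```bash
python3 -m inch '[[[-0.4,0,-0.4],[0,0,0],36],[[-0.4,8,-0.4],[0,0,0],36],[[-0.4,16,-0.4],[0,0,0],36],[[-0.4,24,-0.4],[0,0,0],36],[[-0.4,28,-0.4],[0,0,0],36],[[-0.4,29,-0.4],[0,0,0],36],[[-0.4,29,-0.4],[0,0,0],36],[[-0.4,29,-0.4],[0,0,0],36]]'
```

```text
time: 10.6
ee_pos: [0.4972, 0.1754, 0.0664]
tcp_rot: [-90.0, 0.0, -180.0]
wrist_force: [-0.2, 0.0, -0.5]
opening: 0.0416
```

```bash
python3 -m inch '[[[0,2,0],[0,0,0],36],[[0,3,0],[0,0,0],36],[[0,3,0],[0,0,0],36],[[0,3,0],[0,0,0],36]]'
```

```text
time: 11.0
ee_pos: [0.4973, 0.1754, 0.0634]
tcp_rot: [-90.0, 0.0, -179.9]
wrist_force: [-0.1, 1.4, -0.2]
opening: 0.0417
```

```bash
python3 -m inch '[[[0,1,0],[0,0,0],36],[[0,2,0],[0,0,0],36],[[0,2,0],[0,0,0],36]]'
```

```text
time: 11.3
ee_pos: [0.4974, 0.1755, 0.062]
tcp_rot: [-90.0, 0.0, -179.9]
wrist_force: [-1.3, -0.0, 4.2]
opening: 0.0419
```

```bash
python3 -m inch '[[[0,1,0],[0,0,0],36],[[0,1.5,0],[0,0,0],36],[[0,1.5,0],[0,0,0],36]]'
```

```text
time: 11.6
ee_pos: [0.4974, 0.1755, 0.0619]
tcp_rot: [-90.0, 0.1, -179.9]
wrist_force: [-5.3, -2.1, 11.1]
opening: 0.0417
```

```bash
python3 -m inch '[[[0,-1,0],[0,0,0],44],[[0,-1,0],[0,0,0],60],[[0,-1,0],[0,0,0],75],[[0,-1,0],[0,0,0],85],[[0,-1,0],[0,0,0],85],[[0,-40,0],[0,0,0],85],[[0,-80,0],[0,0,0],85],[[0,-100,0],[0,0,0],85],[[0,-100,0],[0,0,0],85],[[0,-100,0],[0,0,0],85]]'
python3 - <<'E'
from h import *
p=bot.camera('wrist');t=bot.get_obs()['ee_pos'];print(t)
held(p,'bronze_bush_mid',[(.019,0),(.022,.004),(.022,.023)],[.497,.18,.06])
c=p['frame'][170:330,230:430]; save({'frame':cv2.resize(c,None,fx=3,fy=3,interpolation=2)},'fit3.png')
E
```

```text
time: 12.6
ee_pos: [0.4973, 0.1755, 0.1616]
tcp_rot: [-90.0, 0.1, -179.9]
wrist_force: [-0.9, 0.5, -0.6]
opening: 0.085
[0.4969428  0.17538779 0.16073514]
bronze_bush_mid 0.93 box [289.5 210.5 364.5 280.5] X [0.4962 0.1828 0.0591] rel tcp mm [-0.8  2.8 -0.9] res [ 2.1 -2.1 -2.1  2. ]
```

View pics/fit3.png

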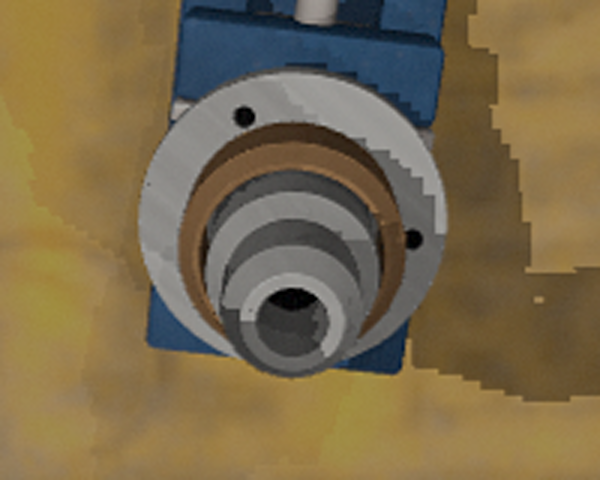

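```bash
python3 -m inch '[[[-20,0,50],[0,0,0],80],[[-40,0,100],[0,0,0],80],[[-60,20,150],[0,0,0],80],[[-71,41,178],[0,0,0],80],[[-71,41,178],[0,0,0],80],[[-71,41,178],[0,0,0],80],[[-71,41,178],[0,0,0],80],[[-71,41,178],[0,0,0],80],[[-71,41,178],[0,0,0],80]]'
python3 - <<'E'
from h import *
t=bot.get_obs()['ee_pos'];print(t)
p=bot.camera('wrist')
held(p,'lining_ring_mid',[(.030,0),(.030,.010)],[.568,.001,0],.010)
held(p,'lining_ring_mid',[(.030,0),(.030,.010)],[.568,.001,0])
for n in ('sprocket_mid','pressure_plate_mid','clamp_collar_mid'):
  for d in bot.search_frame(p,n)[:2]: b=d['box'];print(n,d['confidence'],np.round(b),atz(p,((b[0]+b[2])/2,(b[1]+b[3])/2),.007).round(4))
E
```

```text
time: 13.6
ee_pos: [0.568, -0.0016, 0.1202]
tcp_rot: [-90.0, 0.1, -179.9]
wrist_force: [1.0, 0.9, -0.1]
opening: 0.08
[ 0.56798772 -0.00158112  0.12020129]
lining_ring_mid 0.94 box [279.5 195.5 374.5 290.5] X [0.5667 0.0044 0.015 ] rel tcp mm [-1.3  3.4 15. ] res [-0.3  0.3  0.3 -0.3]
lining_ring_mid 0.94 box [279.5 195.5 374.5 290.5] X [0.5667 0.0044 0.0101] rel tcp mm [-1.3  3.4 10.1] res [-0.3  0.3  0.3 -0.3]
sprocket_mid 0.76 [476.   0. 606. 104.] [ 0.4465 -0.1089  0.007 ]
pressure_plate_mid 0.74 [105. 227. 199. 318.] [0.6801 0.0238 0.007 ]
clamp_collar_mid 0.8 [476. 222. 546. 286.] [0.4489 0.0101 0.007 ]
```

```bash
python3 -m inch '[[[0.3,40,-6],[0,0,0],80],[[0.3,80,-6],[0,0,0],80],[[0.3,105,-6],[0,0,0],80],[[0.3,113.5,-6],[0,0,0],80],[[0.3,113.5,-6],[0,0,0],80],[[0.3,113.5,-6],[0,0,0],80]]'
python3 -m inch '[[[0,0,0],[0,0,0],70],[[0,0,0],[0,0,0],55],[[0,0,0],[0,0,0],55],[[0,0,0],[0,0,0],55],[[0,0,0],[0,0,0],55]]' 30
```

```text
time: 14.5
ee_pos: [0.5685, 0.0035, 0.0077]
tcp_rot: [-90.0, 0.1, -179.9]
wrist_force: [0.5, -0.0, 0.4]
opening: 0.08
time: 15.0
ee_pos: [0.5685, 0.0035, 0.0078]
tcp_rot: [-90.0, 0.1, -179.9]
wrist_force: [-0.1, 0.8, -0.0]
opening: 0.0551
```

```bash
python3 -m inch '[[[0,0,0],[0,0,0],80],[[0,0,0],[0,0,0],80],[[0,9.5,0],[0,0,0],80],[[0,9.5,0],[0,0,0],80],[[0,9.5,0],[0,0,0],80],[[0,9.5,0],[0,0,0],66],[[0,9.5,0],[0,0,0],66],[[0,9.5,0],[0,0,0],66]]'
python3 -m inch '[[[0,0,0],[0,0,0],50],[[0,0,0],[0,0,0],50],[[0,0,0],[0,0,0],50],[[0,0,0],[0,0,0],50],[[0,0,0],[0,0,0],50]]' 30
python3 - <<'E'
from h import *
t=bot.get_obs()['ee_pos'];print(t)
p=bot.camera('wrist');save(p,'ring1.png')
held(p,'lining_ring_mid',[(.030,0),(.030,.010)],t,.010)
E
```

```text
time: 15.8
ee_pos: [0.5687, 0.0035, -0.0015]
tcp_rot: [-90.0, 0.1, -179.9]
wrist_force: [0.1, 0.2, 0.2]
opening: 0.0656
time: 16.3
ee_pos: [0.5689, 0.0035, -0.0008]
tcp_rot: [-90.0, 0.2, -179.9]
wrist_force: [-3.0, 1.1, 5.8]
opening: 0.0581
[ 0.5688557  0.0034984 -0.0008349]
lining_ring_mid 0.7 box [241.5 240.5 411.5 405.5] X [0.5678 0.0045 0.0142] rel tcp mm [-1.1  1.  15. ] res [-1.3  0.3  1.3 -0.2]
```

View pics/ring1.png

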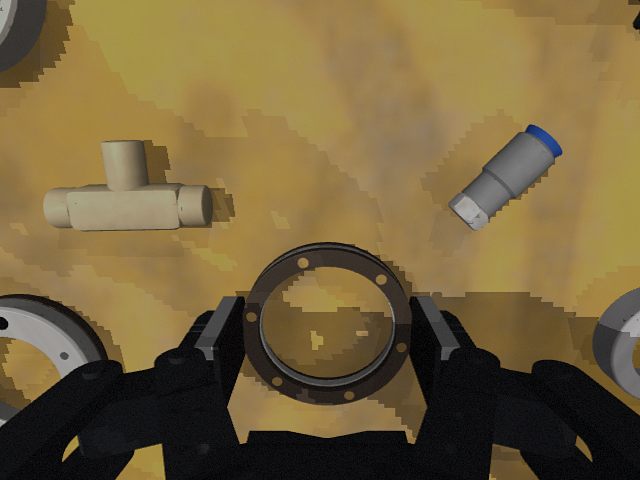

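```bash
python3 -m inch '[[[0,-20,0],[0,0,0],50],[[0,-60,0],[0,0,0],50],[[0,-110,0],[0,0,0],50],[[0,-151,0],[0,0,0],50],[[20,-151,-50],[0,0,0],50],[[40,-151,-100],[0,0,0],50],[[60,-151,-150],[0,0,0],50],[[71.5,-151,-176],[0,0,0],50],[[71.5,-151,-176],[0,0,0],50],[[71.5,-151,-176],[0,0,0],50],[[71.5,-151,-176],[0,0,0],50],[[71.5,-151,-176],[0,0,0],50],[[71.5,-151,-176],[0,0,0],50]]' 45
python3 - <<'E'
from h import *
t=bot.get_obs()['ee_pos'];print(t)
p=bot.camera('wrist');save(p,'ring2.png')
held(p,'lining_ring_mid',[(.030,0),(.030,.010)],t,t[2]+.0108)
held(p,'lining_ring_mid',[(.030,0),(.030,.010)],t)
E
```

```text
time: 17.7
ee_pos: [0.4971, 0.1786, 0.1498]
tcp_rot: [-90.0, 0.2, 180.0]
wrist_force: [0.0, -0.4, -1.0]
opening: 0.0574
[0.49706528 0.17860813 0.14976418]
lining_ring_mid 0.79 box [242.5 241.5 409.5 404.5] X [0.4962 0.1796 0.1648] rel tcp mm [-0.9  1.  15. ] res [-2.8 -0.5  2.8  1. ]
lining_ring_mid 0.79 box [242.5 241.5 409.5 404.5] X [0.4962 0.1811 0.1575] rel tcp mm [-0.9  2.4  7.8] res [-0.9  1.   0.9 -1. ]
```

```bash
python3 -m inch '[[[0,15,-0.4],[0,0,0],50],[[0,30,-0.4],[0,0,0],50],[[0,45,-0.4],[0,0,0],50],[[0,60,-0.4],[0,0,0],50],[[0,68,-0.4],[0,0,0],50],[[0,70,-0.4],[0,0,0],50],[[0,70,-0.4],[0,0,0],50],[[0,70,-0.4],[0,0,0],50],[[0,70,-0.4],[0,0,0],50]]'
python3 - <<'E'
from h import *
t=bot.get_obs()['ee_pos'];print(t)
p=bot.camera('wrist');save(p,'ring3.png')
held(p,'lining_ring_mid',[(.030,0),(.030,.010)],t,t[2]+.0108)
c=p['frame'][220:440,200:460]; save({'frame':cv2.resize(c,None,fx=3,fy=3,interpolation=2)},'ring3z.png')
E
```

```text
time: 18.75
ee_pos: [0.4975, 0.1795, 0.0805]
tcp_rot: [-90.0, 0.2, -180.0]
wrist_force: [0.1, -0.4, -1.1]
opening: 0.0574
[0.49751492 0.17946044 0.08051035]
lining_ring_mid 0.87 box [242.5 241.5 410.5 405.5] X [0.4964 0.1807 0.0955] rel tcp mm [-1.1  1.2 15. ] res [-2.3 -0.   2.3  0.3]
```

View pics/ring3z.png

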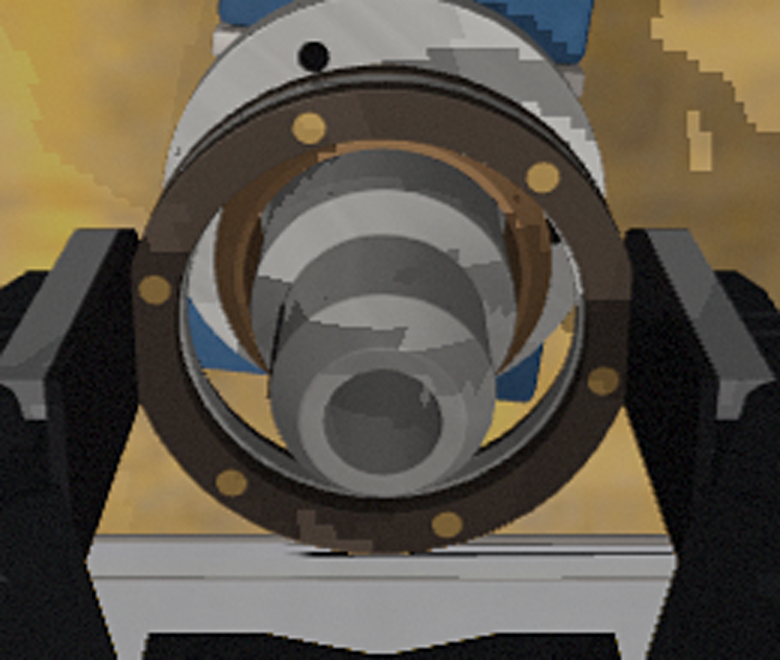

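```bash
python3 -m inch '[[[0,6,0.2],[0,0,0],50],[[0,12,0.2],[0,0,0],50],[[0,17,0.2],[0,0,0],50],[[0,22,0.2],[0,0,0],50],[[0,24,0.2],[0,0,0],50],[[0,24,0.2],[0,0,0],50],[[0,24,0.2],[0,0,0],50]]'
```

```text
time: 19.55
ee_pos: [0.4976, 0.1792, 0.0564]
tcp_rot: [-90.0, 0.2, -180.0]
wrist_force: [-0.6, -0.3, -0.6]
opening: 0.0573
```

```bash
python3 -m inch '[[[0,1,0],[0,0,0],50],[[0,2,0],[0,0,0],50],[[0,2.5,0],[0,0,0],50],[[0,2.5,0],[0,0,0],50],[[0,2.5,0],[0,0,0],50]]'; python3 -m inch '[[[0,0.5,0],[0,0,0],50],[[0,1,0],[0,0,0],50],[[0,1,0],[0,0,0],50]]'
```

```text
time: 20.05
ee_pos: [0.4976, 0.1792, 0.054]
tcp_rot: [-90.0, 0.2, -180.0]
wrist_force: [-0.1, 0.4, -0.5]
opening: 0.0572
time: 20.35
ee_pos: [0.4977, 0.1793, 0.0535]
tcp_rot: [-90.0, 0.3, -180.0]
wrist_force: [-2.3, -1.4, 5.0]
opening: 0.0574
```

```bash
python3 -m inch '[[[0,0.5,0],[0,0,0],50],[[0,0.5,0],[0,0,0],60],[[0,0.5,0],[0,0,0],72],[[0,0.5,0],[0,0,0],85],[[0,0,0],[0,0,0],85],[[0,-40,0],[0,0,0],85],[[0,-80,0],[0,0,0],85],[[0,-115,0],[0,0,0],85],[[0,-115,0],[0,0,0],85],[[0,-115,0],[0,0,0],85]]'
python3 - <<'E'
from h import *
t=bot.get_obs()['ee_pos'];print(t)
p=bot.camera('wrist');save(p,'ring4.png')
held(p,'lining_ring_mid',[(.030,0),(.030,.010)],[.496,.18,.049])
E
```

```text
time: 21.35
ee_pos: [0.4976, 0.1795, 0.169]
tcp_rot: [-90.0, 0.3, -180.0]
wrist_force: [-0.2, 0.3, -1.4]
opening: 0.0849
[0.49761164 0.17946329 0.1690446 ]
lining_ring_mid 0.93 box [278.5 189.5 376.5 282.5] X [0.4966 0.1809 0.059 ] rel tcp mm [ 0.6  0.9 10. ] res [ 1. -1. -1.  1.]
```

```bash
python3 -m inch '[[[10,0,50],[0,0,0],85],[[20,0,100],[0,0,0],85],[[30,20,150],[0,0,0],85],[[40,40,200],[0,0,0],85],[[48,49,250],[0,0,0],85],[[48.6,49,295.5],[0,0,-0.005],85],[[48.6,49,295.5],[0,0,-0.005],85],[[48.6,49,295.5],[0,0,-0.005],85],[[48.6,49,295.5],[0,0,-0.005],85],[[48.6,49,295.5],[0,0,-0.005],85],[[48.6,49,295.5],[0,0,-0.005],85]]'
python3 - <<'E'
from h import *
t=bot.get_obs()['ee_pos'];print(t)
p=bot.camera('wrist');save(p,'spr1.png')
held(p,'sprocket_mid',[(.0325,0),(.0325,.016)],t,.016)
held(p,'sprocket_mid',[(.0325,0),(.0325,.016)],t)
E
```

```text
time: 22.55
ee_pos: [0.4486, -0.1152, 0.1183]
tcp_rot: [-90.0, -0.1, -179.9]
wrist_force: [-0.2, 1.3, -0.2]
opening: 0.085
[ 0.4486068  -0.11519032  0.11829979]
sprocket_mid 0.61 box [271.5 185.5 376.5 291.5] X [ 0.4488 -0.1138  0.1333] rel tcp mm [ 0.2  1.4 15. ] res [-1.  -0.4  1.   0.5]
sprocket_mid 0.61 box [271.5 185.5 376.5 291.5] X [ 0.4488 -0.1128  0.0125] rel tcp mm [   0.2    2.4 -105.8] res [-0.3  0.3  0.3 -0.3]
```

```bash
python3 -m inch '[[[-1.2,40,-0.7],[0,0,0],85],[[-1.2,80,-0.7],[0,0,0],85],[[-1.2,105,-0.7],[0,0,0],85],[[-1.2,120,-0.7],[0,0,0],85],[[-1.2,120,-0.7],[0,0,0],85],[[-1.2,120,-0.7],[0,0,0],85],[[-1.2,120,-0.7],[0,0,0],72]]'
python3 -m inch '[[[0,0,0],[0,0,0],55],[[0,0,0],[0,0,0],55],[[0,0,0],[0,0,0],55],[[0,0,0],[0,0,0],55],[[0,0,0],[0,0,0],55]]' 50
python3 - <<'E'
from h import *
t=bot.get_obs()['ee_pos'];print(t)
p=bot.camera('wrist');save(p,'spr2.png')
held(p,'sprocket_mid',[(.0325,0),(.0325,.016)],t,.016)
for zz in (.016,):
  d=bot.cut_out(p,'sprocket_mid')[0];m=np.array(d['region'],np.uint8)
  cs,hh=cv2.findContours(m,cv2.RETR_CCOMP,cv2.CHAIN_APPROX_NONE)
  for c,h in zip(cs,hh[0]):
    if h[3]>=0 and len(c)>60: print('hole',cv2.boundingRect(c),'pred',silh(p,[circ((t[0]-.001,t[1]+.001),.0235,.016)]).round(1))
E
```

```text
time: 23.4
ee_pos: [0.4504, -0.1151, -0.0003]
tcp_rot: [-89.9, -0.0, -179.9]
wrist_force: [0.0, 0.2, -0.1]
opening: 0.0733
time: 23.9
ee_pos: [0.4512, -0.1153, 0.0011]
tcp_rot: [-89.9, 0.1, -179.9]
wrist_force: [-1.7, 0.8, 7.0]
opening: 0.0628
[ 0.45121243 -0.11531207  0.00110121]
sprocket_mid 0.67 box [234.5 235.5 419.5 418.5] X [ 0.45   -0.1136  0.0161] rel tcp mm [-1.3  1.7 15. ] res [-3.5 -1.1  3.5  1.8]
hole (262, 274, 129, 100) pred [256.8 272.1 395.7 397.2]
```

```bash
python3 -m inch '[[[0,-20,0],[0,0,0],50],[[0,-60,0],[0,0,0],50],[[0,-110,0],[0,0,0],50],[[0,-149,0],[0,0,0],50],[[-10,-149,-50],[0,0,0],50],[[-20,-149,-100],[0,0,0],50],[[-30,-149,-150],[0,0,0],50],[[-40,-149,-200],[0,0,0],50],[[-46.5,-149,-250],[0,0,0],50],[[-46.5,-149,-294],[0,0,0],50],[[-46.5,-149,-294],[0,0,0],50],[[-46.5,-149,-294],[0,0,0],50],[[-46.5,-149,-294],[0,0,0],50],[[-46.5,-149,-294],[0,0,0],50],[[-46.5,-149,-294],[0,0,0],50]]' 60
python3 - <<'E'
from h import *
t=bot.get_obs()['ee_pos'];print(t)
p=bot.camera('wrist');save(p,'spr3.png')
held(p,'sprocket_mid',[(.0325,0),(.0325,.016)],t,t[2]+.0149)
E
```

```text
time: 25.55
ee_pos: [0.4971, 0.1779, 0.1499]
tcp_rot: [-89.9, 0.1, -180.0]
wrist_force: [0.4, -0.4, -1.3]
opening: 0.0622
[0.49705957 0.17792338 0.14993206]
sprocket_mid 0.59 box [233.5 235.5 418.5 417.5] X [0.4961 0.1794 0.1649] rel tcp mm [-0.9  1.5 15. ] res [-3.6 -1.6  3.6  2.4]
```

```bash
python3 -m inch '[[[-0.4,15,-0.8],[0,0,0],50],[[-0.4,30,-0.8],[0,0,0],50],[[-0.4,45,-0.8],[0,0,0],50],[[-0.4,58,-0.8],[0,0,0],50],[[-0.4,66,-0.8],[0,0,0],50],[[-0.4,68,-0.8],[0,0,0],50],[[-0.4,68,-0.8],[0,0,0],50],[[-0.4,68,-0.8],[0,0,0],50],[[-0.4,68,-0.8],[0,0,0],50]]'
python3 - <<'E'
from h import *
t=bot.get_obs()['ee_pos'];print(t)
p=bot.camera('wrist');save(p,'spr4.png')
held(p,'sprocket_mid',[(.0325,0),(.0325,.016)],t,t[2]+.0149)
c=p['frame'][220:440,200:460]; save({'frame':cv2.resize(c,None,fx=3,fy=3,interpolation=2)},'spr4z.png')
E
```

```text
time: 26.55
ee_pos: [0.498, 0.179, 0.0826]
tcp_rot: [-89.9, 0.2, -180.0]
wrist_force: [0.3, -0.4, -1.5]
opening: 0.062
[0.49798328 0.17903629 0.08260968]
sprocket_mid 0.64 box [233.5 234.5 418.5 418.5] X [0.497  0.1805 0.0976] rel tcp mm [-0.9  1.5 15. ] res [-3.6 -0.7  3.6  1.3]
```

View pics/spr4z.png

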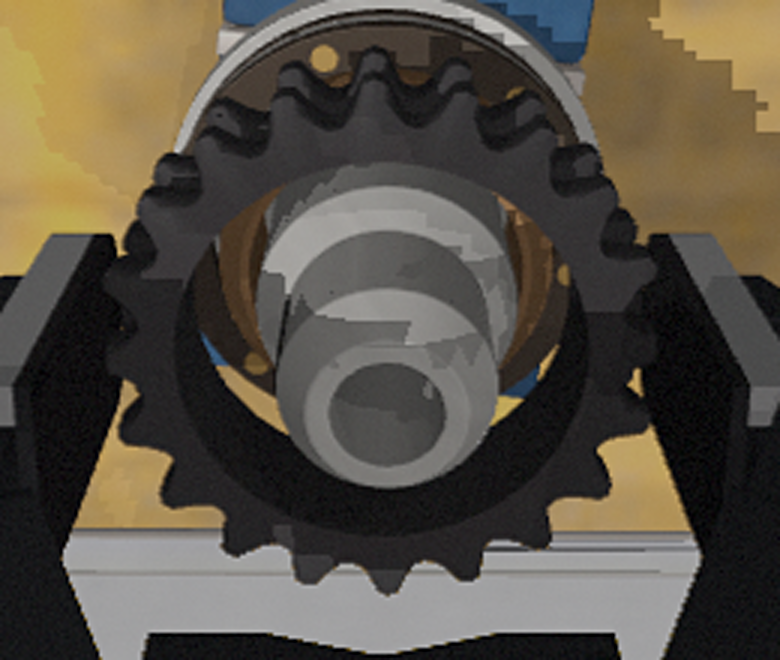

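```bash
python3 -m inch '[[[0.6,1,0],[0,0,0],50],[[0.6,5,0],[0,0,0],50],[[0.6,10,0],[0,0,0],50],[[0.6,14,0],[0,0,0],50],[[0.6,15,0],[0,0,0],50],[[0.6,15,0],[0,0,0],50],[[0.6,15,0],[0,0,0],50]]'; python3 -m inch '[[[0,1,0],[0,0,0],50],[[0,2,0],[0,0,0],50],[[0,2.5,0],[0,0,0],50],[[0,2.5,0],[0,0,0],50]]'
```

```text
time: 27.35
ee_pos: [0.4973, 0.179, 0.0675]
tcp_rot: [-89.9, 0.2, -180.0]
wrist_force: [0.2, -0.1, -1.9]
opening: 0.0624
time: 27.75
ee_pos: [0.4974, 0.179, 0.065]
tcp_rot: [-89.9, 0.2, -180.0]
wrist_force: [0.4, -0.2, -1.7]
opening: 0.0624
```

```bash
python3 -m inch '[[[0,0.7,0],[0,0,0],50],[[0,1,0],[0,0,0],50],[[0,1,0],[0,0,0],50]]';python3 -m inch '[[[0,0.5,0],[0,0,0],50],[[0,0.8,0],[0,0,0],50],[[0,0.8,0],[0,0,0],50]]'
```

```text
time: 28.05
ee_pos: [0.4974, 0.179, 0.0649]
tcp_rot: [-89.9, 0.2, -180.0]
wrist_force: [-2.5, -0.6, 5.8]
opening: 0.0627
time: 28.35
ee_pos: [0.4975, 0.179, 0.0649]
tcp_rot: [-90.0, 0.2, -180.0]
wrist_force: [-4.7, -1.1, 7.3]
opening: 0.0621
```

```bash
python3 -m inch '[[[0,0,0],[0,0,0],66],[[0,0,0],[0,0,0],75],[[0,0,0],[0,0,0],85],[[0,0,0],[0,0,0],85],[[0,-40,0],[0,0,0],85],[[0,-80,0],[0,0,0],85],[[0,-105,0],[0,0,0],85],[[0,-105,30],[0,0,0],85],[[-30,-105,70],[0,0,0],85],[[-70,-95,100],[0,0,0],85],[[-110,-85,130],[0,0,0],85],[[-150,-75,161],[0,0,0],85],[[-182.6,-55,161],[0,0,0],85],[[-182.6,-55,161],[0,0,0],85],[[-182.6,-55,161],[0,0,0],85],[[-182.6,-55,161],[0,0,0],85],[[-182.6,-55,161],[0,0,0],85]]'
python3 - <<'E'
from h import *
t=bot.get_obs()['ee_pos'];print(t)
p=bot.camera('wrist');save(p,'pl1.png')
held(p,'pressure_plate_mid',[(.029,0),(.029,.012)],t,.012)
held(p,'pressure_plate_mid',[(.029,0),(.029,.012)],t)
s=bot.camera('scene');save(s,'scene5.png')
E
```

```text
time: 30.05
ee_pos: [0.6796, 0.0187, 0.1227]
tcp_rot: [-90.0, 0.4, -179.9]
wrist_force: [-0.1, 0.0, 0.7]
opening: 0.0849
[0.67963918 0.01870576 0.12269453]
pressure_plate_mid 0.94 box [279.5 194.5 371.5 285.5] X [0.6799 0.023  0.1377] rel tcp mm [ 0.3  4.3 15. ] res [-0.2 -0.5  0.2  0.5]
pressure_plate_mid 0.94 box [279.5 194.5 371.5 285.5] X [0.68   0.0235 0.0102] rel tcp mm [   0.3    4.8 -112.5] res [ 0.2 -0.2 -0.2  0.2]
```

```bash
python3 -m inch '[[[-1.4,40,-3.5],[0,0,-0.007],85],[[-1.4,80,-3.5],[0,0,-0.007],85],[[-1.4,105,-3.5],[0,0,-0.007],85],[[-1.4,124,-3.5],[0,0,-0.007],85],[[-1.4,124,-3.5],[0,0,-0.007],85],[[-1.4,124,-3.5],[0,0,-0.007],85],[[-1.4,124,-3.5],[0,0,-0.007],70],[[-1.4,124,-3.5],[0,0,-0.007],64]]'
python3 -m inch '[[[0,0,0],[0,0,0],50],[[0,0,0],[0,0,0],50],[[0,0,0],[0,0,0],50],[[0,0,0],[0,0,0],50],[[0,0,0],[0,0,0],50]]' 50
python3 - <<'E'
from h import *
t=bot.get_obs()['ee_pos'];print(t)
p=bot.camera('wrist');save(p,'pl2.png')
held(p,'pressure_plate_mid',[(.029,0),(.029,.012)],t,.012)
E
```

```text
time: 31.05
ee_pos: [0.6828, 0.022, -0.0002]
tcp_rot: [-90.0, 0.1, -179.9]
wrist_force: [-0.7, 0.8, 0.3]
opening: 0.0641
time: 31.55
ee_pos: [0.6833, 0.022, 0.0008]
tcp_rot: [-90.0, 0.2, -179.9]
wrist_force: [0.0, -0.0, 5.9]
opening: 0.0552
[0.68332509 0.02199614 0.0007597 ]
pressure_plate_mid 0.82 box [246.5 243.5 406.5 403.5] X [0.6822 0.0233 0.0158] rel tcp mm [-1.1  1.3 15. ] res [-3.6 -0.4  3.6  0.9]
```

```bash
python3 -m inch '[[[0,-20,0],[0,0,0],50],[[0,-60,0],[0,0,0],50],[[0,-110,0],[0,0,0],50],[[30,-152,0],[0,0,0],50],[[75,-152,-10],[0,0,0],50],[[115,-152,-40],[0,0,0],50],[[150,-152,-75],[0,0,0],50],[[180,-152,-115],[0,0,0],50],[[185.8,-152,-157],[0,0,-0.003],50],[[185.8,-152,-157],[0,0,-0.003],50],[[185.8,-152,-157],[0,0,-0.003],50],[[185.8,-152,-157],[0,0,-0.003],50],[[185.8,-152,-157],[0,0,-0.003],50],[[185.8,-152,-157],[0,0,-0.003],50],[[185.8,-152,-157],[0,0,-0.003],50]]' 60
python3 - <<'E'
from h import *
t=bot.get_obs()['ee_pos'];print(t)
p=bot.camera('wrist');save(p,'pl3.png')
held(p,'pressure_plate_mid',[(.029,0),(.029,.012)],t,t[2]+.0112)
E
```

```text
time: 33.15
ee_pos: [0.4972, 0.1782, 0.152]
tcp_rot: [-90.0, -0.0, 180.0]
wrist_force: [0.6, 0.4, -1.3]
opening: 0.0551
[0.49716998 0.17819081 0.15204814]
pressure_plate_mid 0.67 box [247.5 244.5 406.5 403.5] X [0.4959 0.1797 0.167 ] rel tcp mm [-1.2  1.5 15. ] res [-4.1 -0.8  4.1  1.4]
```

```bash
python3 -m inch '[[[-0.4,12,-0.6],[0,0,0],50],[[-0.4,25,-0.6],[0,0,0],50],[[-0.4,38,-0.6],[0,0,0],50],[[-0.4,50,-0.6],[0,0,0],50],[[-0.4,58,-0.6],[0,0,0],50],[[-0.4,60,-0.6],[0,0,0],50],[[-0.4,60,-0.6],[0,0,0],50],[[-0.4,60,-0.6],[0,0,0],50],[[-0.4,60,-0.6],[0,0,0],50]]'
python3 - <<'E'
from h import *
t=bot.get_obs()['ee_pos'];print(t)
p=bot.camera('wrist');save(p,'pl4.png')
held(p,'pressure_plate_mid',[(.029,0),(.029,.012)],t,t[2]+.0112)
for r,z in((.0085,.110),(.012,.105),(.0176,t[2]+.0112)): print(silh(p,[circ((.4964,.1803),r,z)]).round(1))
c=p['frame'][220:440,200:460]; save({'frame':cv2.resize(c,None,fx=3,fy=3,interpolation=2)},'pl4z.png')
E
```

```text
time: 34.15
ee_pos: [0.4978, 0.1792, 0.0927]
tcp_rot: [-90.0, 0.0, -180.0]
wrist_force: [-0.6, 0.1, -2.0]
opening: 0.055
[0.49780317 0.17916317 0.0927186 ]
pressure_plate_mid 0.86 box [246.5 244.5 406.5 403.5] X [0.4967 0.1807 0.1077] rel tcp mm [-1.1  1.5 15. ] res [-3.6 -0.8  3.6  1.4]
[302.  318.2 353.  363.9]
[292.7 302.  362.3 364.8]
[276.8 285.3 378.2 376.8]
```

View pics/pl4z.png

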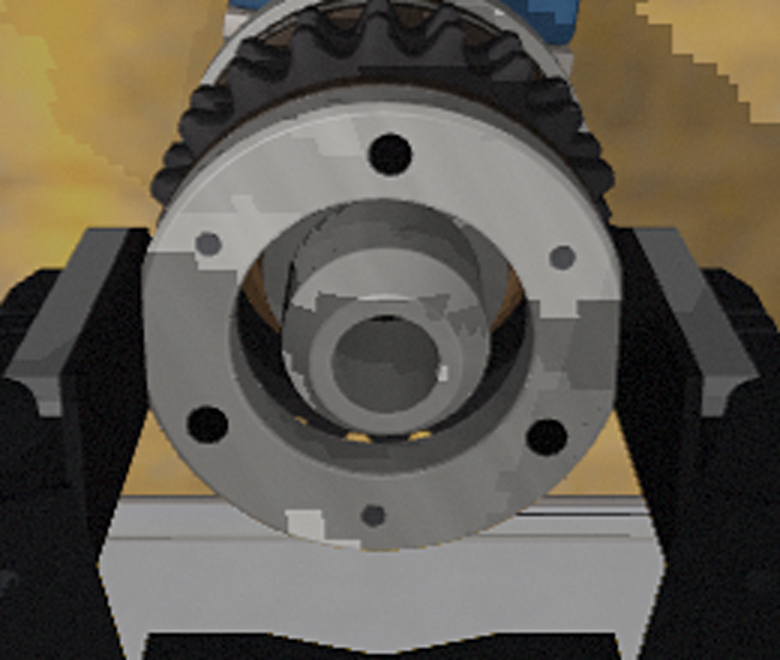

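```bash
python3 -m inch '[[[0.3,1,0],[0,0,0],50],[[0.3,4,0],[0,0,0],50],[[0.3,7,0],[0,0,0],50],[[0.3,9,0],[0,0,0],50],[[0.3,9.5,0],[0,0,0],50],[[0.3,9.5,0],[0,0,0],50]]'; python3 -m inch '[[[0,1,0],[0,0,0],50],[[0,2,0],[0,0,0],50],[[0,2.5,0],[0,0,0],50],[[0,2.5,0],[0,0,0],50]]'
```

```text
time: 34.85
ee_pos: [0.4973, 0.1791, 0.0829]
tcp_rot: [-90.0, 0.0, -180.0]
wrist_force: [-0.4, -1.2, -2.2]
opening: 0.0549
time: 35.25
ee_pos: [0.4974, 0.1791, 0.0805]
tcp_rot: [-90.0, 0.0, -180.0]
wrist_force: [0.4, -0.0, -2.0]
opening: 0.0548
```

```bash
python3 -m inch '[[[0,0.7,0],[0,0,0],50],[[0,1,0],[0,0,0],50],[[0,1,0],[0,0,0],50]]'; python3 -m inch '[[[0,0.5,0],[0,0,0],50],[[0,0.8,0],[0,0,0],50],[[0,0.8,0],[0,0,0],50]]'
```

```text
time: 35.55
ee_pos: [0.4974, 0.1791, 0.0804]
tcp_rot: [-90.0, 0.1, -180.0]
wrist_force: [-2.0, -1.3, 5.2]
opening: 0.0551
time: 35.85
ee_pos: [0.4975, 0.1792, 0.0803]
tcp_rot: [-90.0, 0.1, -180.0]
wrist_force: [-3.7, -1.1, 6.7]
opening: 0.0547
```

```bash
python3 -m inch '[[[0,0,0],[0,0,0],60],[[0,0,0],[0,0,0],72],[[0,0,0],[0,0,0],80],[[0,0,0],[0,0,0],80],[[0,-40,0],[0,0,0],80],[[0,-80,0],[0,0,0],80],[[0,-100,0],[0,0,0],80],[[10,-100,40],[0,0,0],80],[[20,-95,80],[0,0,0],80],[[35,-80,120],[0,0,0],80],[[48.5,-60,160],[0,0,0],80],[[48.5,-40,175],[0,0,0],80],[[48.5,-40,175],[0,0,0],80],[[48.5,-40,175],[0,0,0],80],[[48.5,-40,175],[0,0,0],80],[[48.5,-40,175],[0,0,0],80]]'
python3 - <<'E'
from h import *
t=bot.get_obs()['ee_pos'];print(t)
p=bot.camera('wrist');save(p,'co1.png')
held(p,'clamp_collar_mid',[(.021,0),(.021,.012)],t,.012)
held(p,'clamp_collar_mid',[(.021,0),(.021,.012)],t)
E
```

```text
time: 37.45
ee_pos: [0.4496, 0.005, 0.121]
tcp_rot: [-90.0, 0.2, -179.9]
wrist_force: [0.1, -0.8, -0.3]
opening: 0.0801
[0.44957468 0.00495705 0.12104934]
clamp_collar_mid 0.81 box [295.5 209.5 362.5 276.5] X [0.4472 0.0106 0.136 ] rel tcp mm [-2.3  5.7 15. ] res [-0.1 -0.6  0.1  0.7]
clamp_collar_mid 0.81 box [295.5 209.5 362.5 276.5] X [0.4472 0.0114 0.0092] rel tcp mm [  -2.4    6.5 -111.8] res [ 0.3 -0.3 -0.3  0.3]
```

```bash
python3 -m inch '[[[1.3,40,-4.6],[0,0,-0.003],80],[[1.3,80,-4.6],[0,0,-0.003],80],[[1.3,105,-4.6],[0,0,-0.003],80],[[1.3,119,-4.6],[0,0,-0.003],80],[[1.3,119,-4.6],[0,0,-0.003],70],[[1.3,119,-4.6],[0,0,-0.003],60],[[1.3,119,-4.6],[0,0,-0.003],50],[[1.3,119,-4.6],[0,0,-0.003],50]]'
python3 -m inch '[[[0,0,0],[0,0,0],32],[[0,0,0],[0,0,0],32],[[0,0,0],[0,0,0],32],[[0,0,0],[0,0,0],32],[[0,0,0],[0,0,0],32]]' 50
python3 - <<'E'
from h import *
t=bot.get_obs()['ee_pos'];print(t)
p=bot.camera('wrist');save(p,'co2.png')
held(p,'clamp_collar_mid',[(.021,0),(.021,.012)],t,.012)
E
```

```text
time: 38.4
ee_pos: [0.4491, 0.0093, 0.003]
tcp_rot: [-90.0, 0.1, -179.9]
wrist_force: [0.0, 0.8, -0.2]
opening: 0.0503
time: 38.9
ee_pos: [0.4498, 0.0093, 0.0038]
tcp_rot: [-90.0, 0.2, -179.9]
wrist_force: [-0.7, -1.1, 6.4]
opening: 0.0389
[0.44978042 0.0093187  0.00379053]
clamp_collar_mid 0.95 box [270.5 262.5 382.5 380.5] X [0.4487 0.0108 0.0188] rel tcp mm [-1.1  1.5 15. ] res [-3.3 -0.2  3.3  0.5]
```

```bash
python3 -m inch '[[[0,-20,0],[0,0,0],32],[[0,-60,0],[0,0,0],32],[[0,-110,0],[0,0,0],32],[[0,-147,0],[0,0,0],32],[[-10,-147,-40],[0,0,0],32],[[-20,-147,-80],[0,0,0],32],[[-35,-147,-120],[0,0,0],32],[[-47.6,-147,-155],[0,0,-0.003],32],[[-47.6,-147,-169.6],[0,0,-0.003],32],[[-47.6,-147,-169.6],[0,0,-0.003],32],[[-47.6,-147,-169.6],[0,0,-0.003],32],[[-47.6,-147,-169.6],[0,0,-0.003],32],[[-47.6,-147,-169.6],[0,0,-0.003],32],[[-47.6,-147,-169.6],[0,0,-0.003],32]]' 50
python3 - <<'E'
from h import *
t=bot.get_obs()['ee_pos'];print(t)
p=bot.camera('wrist');save(p,'co3.png')
held(p,'clamp_collar_mid',[(.021,0),(.021,.012)],t,t[2]+.0082)
for r,z in((.0085,.110),(.012,.105),(.0135,t[2]+.0082),(.0135,t[2]-.0038)): print(silh(p,[circ((.4963,.1804),r,z)]).round(1))
c=p['frame'][220:440,200:460]; save({'frame':cv2.resize(c,None,fx=3,fy=3,interpolation=2)},'co3z.png')
E
```

```text
time: 40.4
ee_pos: [0.4968, 0.1781, 0.1512]
tcp_rot: [-90.0, 0.0, -180.0]
wrist_force: [0.2, 0.1, -0.8]
opening: 0.0388
[0.4967514  0.17812542 0.15123639]
clamp_collar_mid 0.61 box [270.5 263.5 382.5 379.5] X [0.4957 0.1797 0.1662] rel tcp mm [-1.1  1.6 15. ] res [-3.3 -1.2  3.3  1.6]
[307.  263.1 343.3 297.1]
[300.2 252.6 350.2 299.6]
[286.7 296.1 362.8 364.8]
[289.5 283.2 360.2 347.7]
```

View pics/co3z.png

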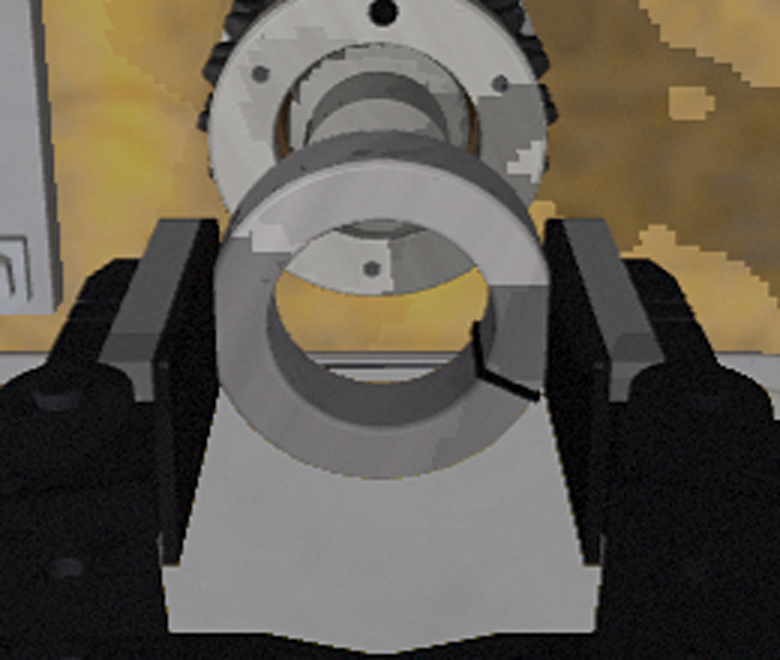

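```bash
python3 -m inch '[[[-0.4,8,-0.7],[0,0,0],32],[[-0.4,18,-0.7],[0,0,0],32],[[-0.4,28,-0.7],[0,0,0],32],[[-0.4,37,-0.7],[0,0,0],32],[[-0.4,40,-0.7],[0,0,0],32],[[-0.4,40,-0.7],[0,0,0],32],[[-0.4,40,-0.7],[0,0,0],32],[[-0.4,40,-0.7],[0,0,0],32]]'
python3 - <<'E'
from h import *
t=bot.get_obs()['ee_pos'];print(t)
p=bot.camera('wrist');save(p,'co4.png')
held(p,'clamp_collar_mid',[(.021,0),(.021,.012)],t,t[2]+.0082)
E
```

```text
time: 41.3
ee_pos: [0.4974, 0.1792, 0.1116]
tcp_rot: [-90.0, 0.1, -180.0]
wrist_force: [0.1, -0.0, -1.2]
opening: 0.0395
[0.4974172  0.17924788 0.11164524]
clamp_collar_mid 0.71 box [269.5 262.5 382.5 379.5] X [0.4965 0.1806 0.1266] rel tcp mm [-0.9  1.3 15. ] res [-2.8 -0.7  2.8  1. ]
```

```bash
python3 -m inch '[[[0.2,2,0.2],[0,0,0],32],[[0.2,6,0.2],[0,0,0],32],[[0.2,10,0.2],[0,0,0],32],[[0.2,13,0.2],[0,0,0],32],[[0.2,13.5,0.2],[0,0,0],32],[[0.2,13.5,0.2],[0,0,0],32]]'; python3 -m inch '[[[0,1,0],[0,0,0],32],[[0,2,0],[0,0,0],32],[[0,2,0],[0,0,0],32],[[0,2,0],[0,0,0],32]]'
```

```text
time: 42.0
ee_pos: [0.4971, 0.179, 0.0979]
tcp_rot: [-90.0, 0.0, -180.0]
wrist_force: [0.2, -0.6, 0.2]
opening: 0.0389
time: 42.4
ee_pos: [0.4971, 0.179, 0.0959]
tcp_rot: [-90.0, 0.0, -180.0]
wrist_force: [-0.0, -0.2, -0.3]
opening: 0.0393
```

```bash
python3 -m inch '[[[0,0.7,0],[0,0,0],32],[[0,1,0],[0,0,0],32],[[0,1,0],[0,0,0],32]]'; python3 -m inch '[[[0,0.5,0],[0,0,0],32],[[0,0.8,0],[0,0,0],32],[[0,0.8,0],[0,0,0],32]]'
```

```text
time: 42.7
ee_pos: [0.4972, 0.179, 0.095]
tcp_rot: [-90.0, 0.0, -180.0]
wrist_force: [-0.2, -0.7, -0.1]
opening: 0.0395
time: 43.0
ee_pos: [0.4972, 0.1791, 0.0949]
tcp_rot: [-90.0, 0.1, -180.0]
wrist_force: [-2.4, -0.9, 5.2]
opening: 0.0389
```

```bash
python3 -m inch '[[[0,0,0],[0,0,0],45],[[0,0,0],[0,0,0],60],[[0,0,0],[0,0,0],75],[[0,0,0],[0,0,0],80],[[0,-30,0],[0,0,0],80],[[0,-60,0],[0,0,0],80],[[0,-90,0],[0,0,0],80],[[0,-100,30],[0,0,0],80],[[0,-100,60],[0,0,0],80],[[0,-100,60],[0,0,0],80],[[0,-100,60],[0,0,0],80]]'
python3 - <<'E'
from h import *
t=bot.get_obs()['ee_pos'];print(t)
p=bot.camera('wrist');s=bot.camera('scene')
X=(.4963,.1804)
for r,z in((.021,.104),(.029,.092),(.0325,.080),(.012,.105)): print(r,silh(p,[circ(X,r,z)]).round(1))
u=proj(p,[*X,.08]).astype(int);v=proj(s,[*X,.08]).astype(int)
a=cv2.resize(p['frame'][u[1]-65:u[1]+65,u[0]-65:u[0]+65],(400,400),interpolation=2)
b=cv2.resize(s['frame'][v[1]-35:v[1]+35,v[0]-35:v[0]+35],(400,400),interpolation=2)
print(u,v);save({'frame':np.hstack([a,b])},'fin.png')
E
```

```text
time: 44.1
ee_pos: [0.4972, 0.1187, 0.1949]
tcp_rot: [-90.1, 0.1, 179.9]
wrist_force: [-0.5, 0.3, 0.4]
opening: 0.0799
[0.4972081  0.11865517 0.19485862]
0.021 [292.6 309.6 360.3 370.3]
0.029 [281.7 289.6 371.3 370.5]
0.0325 [278.4 277.5 374.7 365. ]
0.012 [307.  323.8 345.9 358.6]
[326 322] [258 240]
```

View pics/fin.png

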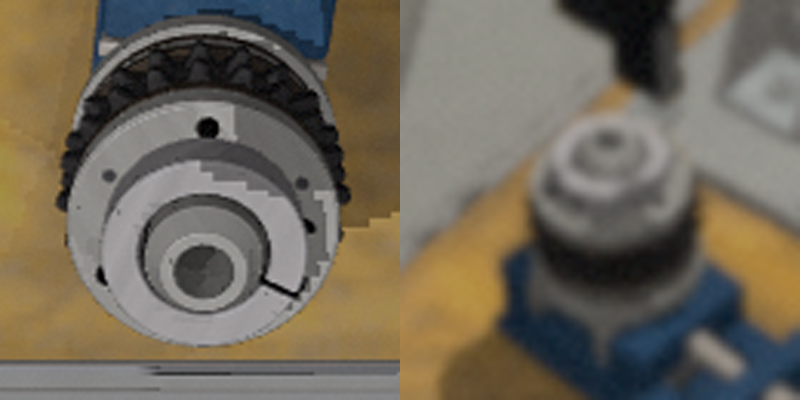

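```bash
python3 -c "
from h import *
print(bot.job_done())"
```

```text
the job is handed in; nothing more can be done
None
```

The slip clutch is built up on the hub and the job is handed in. Bush, lining ring, sprocket, pressure plate and clamp collar went on in that order, at about 44 s on the robot's clock.

**How it was done:** I lined each part up with the hub axis using the wrist camera. Each was then lowered the way up it lay until the wrist felt 4 to 11 N of contact, and let go. I left the white tape roll and the green look-alike alone.

**Contact heights:** Measured tool heights at contact against those expected:

| Part | Measured (mm) | Expected (mm) |
|---|---|---|
| Bush | 62.0 | 61.8 |
| Lining ring | 53.5 | 53.2 |
| Sprocket | 64.9 | 65.1 |
| Pressure plate | 80.4 | 80.8 |
| Clamp collar | 94.9 | 95.8 |

**Final view:** The stack looks flat and concentric. The collar and plate outlines match their predicted seated positions to about 2 pixels, and the gripper is open and clear above.

**What disagreed:**
- **Lining ring grasp:** the first attempt closed just above the ring and missed, so I regrasped lower.
- **Bush grasp:** about 9 N pressed against the table and the tool shifted about 4 mm, with no damage visible.
- **Height fits after release:** free camera fits of the bush and ring tops read 18 and 5 mm too low. The nose probably hid part of their outlines, so I relied on contact heights and the pictures.
- **Collar:** it stopped about 0.9 mm below its expected height, the largest difference in the table. Its outline still matched the seated position.

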